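# Check the parcel scale with the tall test weight

### The job

To check the parcel scale, draw the tallest test weight, the one with the long square stem, out of its tight cutout in the sloping case: twist it to and fro a little as you pull, so that the case stays standing where it is with the other two weights in it. Set it down upright in the middle of the scale's pan without dropping it and let go. Then press the round key beside the pan all the way down and let it come back up.

Things in the scene. Friction and masses are not known exactly. Their poses are not given: they have to be found in the camera images.
- test_weight: Tall steel test weight, 0.6 kg, in one of the three cutouts: round body 36 mm diameter, 60 mm high, on top a square stem 22 x 22 mm, 45 mm long (105 mm in all). Origin: centre of its flat underside; z runs along it to the stem, x and y are square to the stem's flats. At the start z leans 30 degrees from vertical to the case's -x side; the lower 58 mm are inside.
- stem (a point): Middle of the square stem, 85 mm above the weight's underside on its axis, axes as the weight's: the place to grip, across either pair of flats (22 mm). The stem is clear from 60 to 105 mm above the underside. A firm grip of about 45 N holds it while it is pulled.
- case: Black open case with foam, 162 x 262 x 74 mm, tilted 30 degrees on an easel (base board 210 x 250 x 12 mm); loose, 2 kg. Origin: centre of the base board's underside, z up; the sloping face looks up and to its -x. Three cutouts in a row at y = -70, 0, +70 mm; each one's floor centre is at x = -6, z = 62 mm, its axis along (-0.5, 0, 0.866). Highest edge 155 mm above the bench.
- foam_face (a point): Centre of the foam's sloping face. Cutouts are 58 mm deep. Sprung lips on both y sides of each grip a weight's body with 14 N each over nearly the whole depth: a straight pull takes 13 to 20 N beside its own weight and drags the case. Twisting the weight about its axis 0.2 rad either way, 2 to 3 mm drawn per stroke of 0.4 s, needs less than half of that.
- round_weight: A shorter steel weight of the same 36 mm body with a round knob 22 mm in diameter, 64 mm high in all, standing in another cutout; only 6 mm of its knob stand out of the foam. Origin: centre of its underside, z along it. Stays in the case.
- pin_weight: A shorter steel weight of the same 36 mm body with a thin pin 10 mm in diameter, 64 mm high in all, standing in another cutout; only 6 mm of the pin stand out of the foam. Origin: centre of its underside, z along it. Stays in the case.
- scale: Grey bench scale, fixed: base 200 x 200 mm, square steel pan 210 x 210 mm on top, 70 mm above the bench, rigid. On its own -y side a low console, 160 x 100 x 45 mm, with a dark screen and one round key. Origin: under the pan's centre on the bench; z up.
- pan_centre (a point): Centre of the pan's upper face, 70 mm above the bench, axes as the scale's.
- key_top (a point): Centre of the top of the round key when not pressed (it goes down with the key), 68 mm above the bench, 30 mm to -x and 162 mm to -y of the pan's centre in the scale's axes; axes as the scale's, its -y points away from the pan. The key is 32 mm in diameter and is pressed straight down.
- key (a joint): Key travel in m: 0 up, 0.006 fully down; a spring pushes it back; fully down takes 5 N.

How it is judged:
By the outcome, as a careful person would: the job done as asked, in the order asked, and still so for the second after the job is handed in, with the robot touching nothing.
It also fails if it takes over 72 s, if anything falls off the work surface, if the arm or the gripper's body presses on something with over 40 N, if the wrist force passes 120 N, or if a joint passes its speed limit or range.

### The arm

A 6-joint arm with a two-finger parallel gripper is mounted at the origin on the work surface. World frame = base frame: x ahead of the robot, y to its left, z up, the work surface at z = 0. Lengths are in m, angles in rad, forces in N, time in s.
With the tool pointing down it reaches from about 0.4 to 0.925 m from the base axis. Payload 12.5 kg.
Tool frame: the origin (TCP) lies midway between the tips of the shut fingers; the grasp point (between the pads) lies 19 mm behind it; z points along the fingers, y is the direction in which the jaws open and shut (so a half turn about z gives the same grasp; the last joint's range is limited). The gripper opens to 95 mm and grips with 3 to 60 N. Pads are 20 mm wide; open, the fingers measure 119 mm over their backs; the gripper's body (75 mm by 180 mm) begins 59 mm behind the grasp point.
Start: joints at [1.125, 0.491, 1.559, -0, 1.092, -0.106], TCP at [0.208, 0.589, 0.215] pointing down, gripper open.
Joint ranges: [-3.1, 3.1], [-0.84, 2.19], [0.05, 2.79], [-1.13, 4.28], [0.06, 2.93], [-2.69, 2.69]. Speed limits (rad/s): [2.22, 2.22, 2.79, 3.14, 3.14, 3.14].

### API

Orientations are given as a unit quaternion [w, x, y, z].
In Python, from cell import robot, imaging gives the robot as it stands.
- The arm moves only by the shell command python3 -m crank 'ROWS'. ROWS is JSON, a list of rows, each a list of 3 entries, a list of its own where there are three numbers: the turn, a rotation vector about the tool's x, y, z in degrees, then the shift along the tool's x, y, z in units of 40 mm (1.0 is 40 mm), then the opening, from -1 (shut) to 1 (fully open). In form: [[[wx, wy, wz], [x, y, z], fingers], ...]. A call has 1 to 20 rows; each row is the pose to reach, as a shift and turn from the pose commanded when the call began, along the tool's axes at that moment; what a row does not reach only later rows make up. A row lasts 1/12 s, in which the tool goes at most 41.7 mm and 7.16 degrees, less where a joint would pass 70% of its speed; a pose out of reach is approached as far as the arm can. A call with a gripper value outside its range is refused whole. The fingers move at their own pace and stop on an object; the grip force is fixed at half the most. Time passes only in rows, so rows that repeat a pose let the fingers close. It gives the time, the measured TCP pose, the force and the opening at its end, in the units of the state.
- robot.sense(): the state, without advancing time (a new reading comes with each control period).
- imaging.read_camera(name): name is "scene" or "top" or "wrist"; returns (picture, depth): 480x640x3 uint8, red, green, blue; 480x640 float32, m along the optical axis (not along the pixel's ray), 0 where there is no reading.
- imaging.camera_params(name): a dict with "intrinsics" (3x3 intrinsics, pixels), "pose" (4x4, takes a point from camera to world coordinates). Camera axes: x right, y down, z forward; pixel columns grow to the right and rows downward; lengths in m; the calibration is good to about 2 mm. A picture is of the moment at which its call begins: read the wrist's pose just before it. camera_params takes no time and is no camera call; for the wrist camera it gives the pose at the moment of the call.
- robot.close_job(): hands the job in, once; it reports no verdict.
The state is a dict: "clock": time; "q": joint angles; "joint_velocities": joint speeds; "joint_efforts": joint torques, N m; "eef_pos": TCP position; "tool_rot": TCP orientation; "contact_force": force on the tool from outside, world axes, zero at the start; "wrist_torque": the same for the moment, N m; "opening": opening from 0.0 (shut) to 1.0 (fully open).
Only numpy, scipy, OpenCV 4.12 (cv2) and the standard library are available. Lean on these libraries where they do the work, as an engineer would, in place of code of your own. Each camera call takes 0.05 s, during which the arm holds its last target.

## Working session

There is one attempt and no reset: what is moved stays moved. The work goes in short steps, Python scripts to look and compute and a shell command to move; the robot and the scene stay as the last step left them, time stands still between calls to the robot, and variables do not carry over. Pictures are saved under pics/ and viewed, and the job is handed in when it is done.

```bash
ls -la; mkdir -p pics; python3 - <<'E'
from cell import robot, imaging
import cv2
print(robot.sense())
for n in ["scene","top","wrist"]:
    p=imaging.camera_params(n); print(n,p)
    im,d=imaging.read_camera(n)
    cv2.imwrite(f"pics/{n}0.png",im[:,:,::-1])
    import numpy as np
    np.save(f"pics/{n}0d.npy",d); np.save(f"pics/{n}0i.npy",im)
E
```

```text
total 12
drwxr-xr-x  3 agent agent 4096 Dec  7 13:56 .
drwxr-xr-x 23 root  root  4096 Dec  7 13:56 ..
drwxr-xr-x  2 agent agent 4096 Dec  7 13:56 pics
{'clock': 0.0, 'q': array([ 1.12540241e+00,  4.91574364e-01,  1.55945495e+00, -2.58875349e-05,
        1.09170468e+00, -1.05574500e-01]), 'joint_velocities': array([ 0.00158696, -0.00101334,  0.00100358, -0.00011168,  0.00011878,
        0.00095393]), 'joint_efforts': array([-1.62000808e-03, -6.12628913e+01, -2.58179319e+01,  6.92262151e-02,
        4.82266804e-02, -1.07755075e-04]), 'eef_pos': array([0.20818486, 0.58904462, 0.21405066]), 'tool_rot': array([-1.44180756e-04,  1.69087446e-01,  9.85600888e-01, -5.52279986e-04]), 'contact_force': array([ 0.7937942 , -0.87723905,  0.514268  ]), 'wrist_torque': array([ 0.00931306, -0.049609  ,  0.01844378]), 'opening': 1.000878884537611}
scene {'intrinsics': array([[461.27965311,   0.        , 316.42598992],
       [  0.        , 461.27965311, 241.77474242],
       [  0.        ,   0.        ,   1.        ]]), 'pose': array([[-0.64501105,  0.61554697, -0.45283846,  0.92875882],
       [ 0.76
[... 329 characters left out ...]
  1.        ]]), 'pose': array([[-0.00655672, -0.99763142,  0.06847303,  0.47875025],
       [-0.99994628,  0.00599143, -0.00845772, -0.03864569],
       [ 0.00802743, -0.0685248 , -0.99761712,  1.01001621],
       [ 0.        ,  0.        ,  0.        ,  1.        ]])}
wrist {'intrinsics': array([[339.54359501,   0.        , 323.24866381],
       [  0.        , 339.54359501, 233.55223527],
       [  0.        ,   0.        ,   1.        ]]), 'pose': array([[ 0.33294638,  0.90560388,  0.26273241,  0.13383259],
       [ 0.94294456, -0.31931676, -0.0942993 ,  0.61483939],
       [-0.00150295,  0.2791387 , -0.96024962,  0.38436531],
       [ 0.        ,  0.        ,  0.        ,  1.        ]])}
```

View pics/scene0.png

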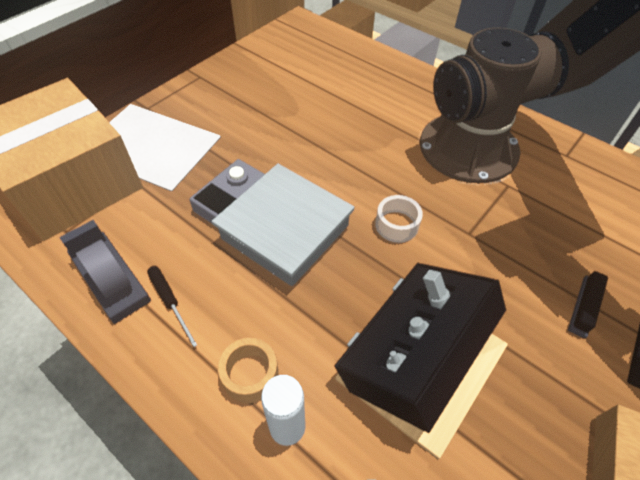

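View pics/top0.png

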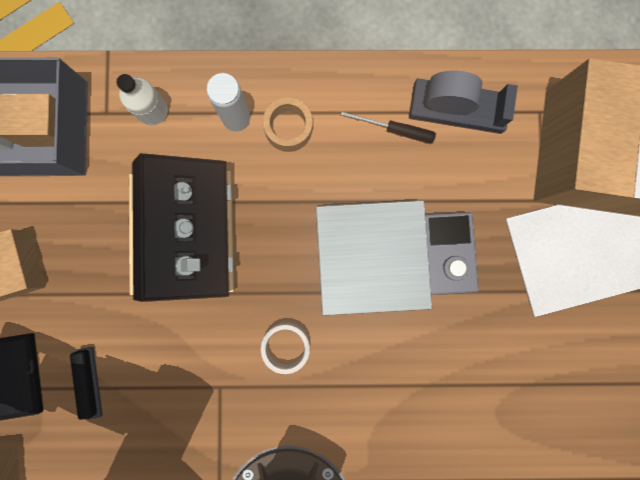

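View pics/wrist0.png

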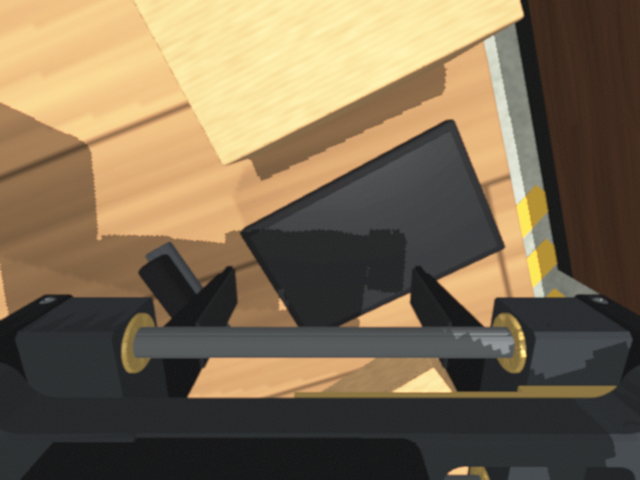

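```bash
python3 - <<'E'
import cv2, numpy as np
a=cv2.imread("pics/top0.png")[145:310,120:245]; a=cv2.resize(a,None,fx=3.6,fy=3.6,interpolation=cv2.INTER_CUBIC)
b=cv2.imread("pics/scene0.png")[255:455,330:515]; b=cv2.resize(b,None,fx=3,fy=3,interpolation=cv2.INTER_CUBIC)
cv2.imwrite("pics/topc.png",a);cv2.imwrite("pics/scenec.png",b)
E
```

```text
(no output)
```

View pics/topc.png

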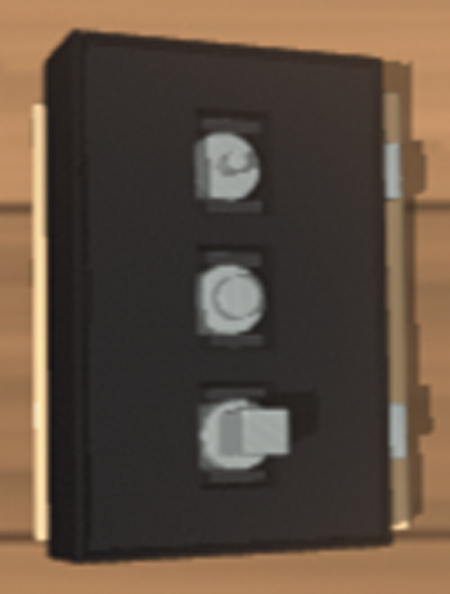

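View pics/scenec.png

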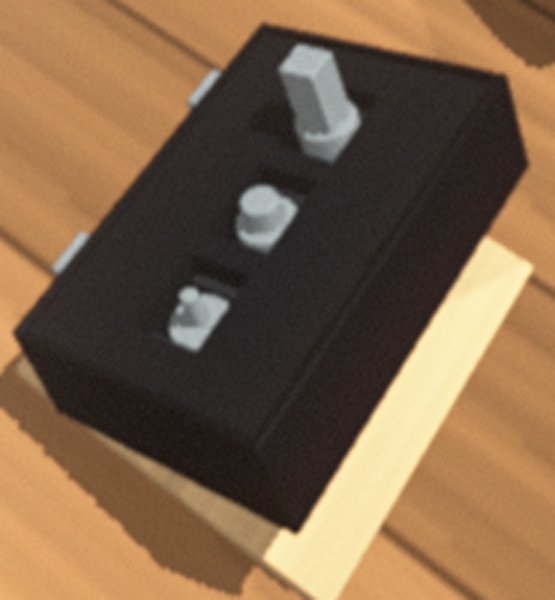

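```bash
cat > h.py <<'E'
import numpy as np, cv2
from cell import robot, imaging
from scipy.spatial.transform import Rotation as R
def ray(n,u,v):
    p=imaging.camera_params(n);K=p["intrinsics"];T=p["pose"]
    d=T[:3,:3]@np.linalg.solve(K,[u,v,1.]);return T[:3,3],d
def plane(n,u,v,z):
    o,d=ray(n,u,v);return o+d*(z-o[2])/d[2]
def two(l):
    A=0;b=0
    for n,u,v in l:
        o,d=ray(n,u,v);d=d/np.linalg.norm(d);M=np.eye(3)-np.outer(d,d);A=A+M;b=b+M@o
    x=np.linalg.solve(A,b)
    res=[np.linalg.norm((np.eye(3)-np.outer(d/np.linalg.norm(d),d/np.linalg.norm(d)))@(x-o)) for o,d in (ray(*q) for q in l)]
    return x,res
def cloud(n,dep):
    p=imaging.camera_params(n);K=p["intrinsics"];T=p["pose"]
    v,u=np.mgrid[:480,:640]
    P=np.stack([(u-K[0,2])/K[0,0]*dep,(v-K[1,2])/K[1,1]*dep,dep],-1)
    return P@T[:3,:3].T+T[:3,3]
def rot():
    w,x,y,z=robot.sense()["tool_rot"];return R.from_quat([x,y,z,w]).as_matrix()
E
python3 - <<'E'
from h import *
def tc(x,y): return ("top",120+(x+.5)/3.6-.5,145+(y+.5)/3.6-.5)
def sc(x,y): return ("scene",330+(x+.5)/3-.5,255+(y+.5)/3-.5)
print("endface",two([tc(265,432),sc(308,61)]))
print("round top",two([tc(240,297),sc(262,200)]))
print("pin top",two([tc(238,158),sc(189,294)]))
for nm,t,s in [("lowedge near",(390,545),(262,27)),("low far",(383,60),(18,330)),("hi near",(78,562),(505,75)),("hi far",(78,32),(255,447))]:
    print(nm,two([tc(*t),sc(*s)]))
for n in ["top","scene"]:
    d=np.load(f"pics/{n}0d.npy");im=np.load(f"pics/{n}0i.npy");P=cloud(n,d)
    m=(im.max(-1)<70)&(d>0)
    box={"top":(158,295,143,225),"scene":(290,400,355,490)}[n]
    mm=np.zeros_like(m);mm[box[0]:box[1],box[2]:box[3]]=1
    Q=P[m&mm];
    for _ in range(6):
        c=np.median(Q,0);c=Q.mean(0);w,V=np.linalg.eigh(np.cov((Q-c).T));nn=V[:,0]*np.sign(V[2,0]);r=(Q-c)@nn;Q=Q[abs(r)<max(.003,1.0*r.std())]
    print(n,len(Q),c,nn,np.degrees(np.arccos(nn[2])),np.degrees(np.arctan2(-nn[1],-nn[0])),r.std())
    u,v={"top":tc(265,432)[1:],"scene":sc(308,61)[1:]}[n]
    u,v=int(round(u)),int(round(v))
    print(P[v-1:v+2,u-1:u+2].reshape(-1,3).round(3))
# scale pan corners
for u,v in [(317,206),(424,201),(431,308),(323,314)]:print(plane("top",u,v,.07))
print("key",plane("top",457.5,267.5,.068),plane("scene",236,174,.068))
E
```

```text
endface (array([0.48951534, 0.15884397, 0.1498558 ]), [np.float64(0.00035837481794375413), np.float64(0.00035837481794377045)])
round top (array([0.55870268, 0.18083939, 0.11347697]), [np.float64(0.00010721073414540407), np.float64(0.00010721073414549732)])
pin top (array([0.63016074, 0.18182171, 0.11540315]), [np.float64(0.0004942207600108002), np.float64(0.0004942207600107553)])
lowedge near (array([0.43074357, 0.10982347, 0.06769779]), [np.float64(0.0015294883188421704), np.float64(0.001529488318842158)])
low far (array([0.68983204, 0.1158428 , 0.07234854]), [np.float64(0.00045870234826872344), np.float64(0.0004587023482687146)])
hi near (array([0.42763739, 0.24736363, 0.15174334]), [np.float64(0.0009810492368138334), np.float64(0.0009810492368138783)])
hi far (array([0.68745252, 0.25264757, 0.15050526]), [np.float64(0.0005397904843074939), np.float64(0.000539790484307586)])
top 8544 [0.56054541 0.18543893 0.1134918 ] [ 0.01270784 -0.50087946  0.86542376] 30.06887179215901 91.4533429253248 0.0013647307609391392
[[0.49  0.159 0.158]
 [0.49  0.159 0.154]
 [0.49  0.157 0.154]
 [0.489 0.16  0.155]
 [0.489 0.159 0.153]
 [0.489 0.157 0.153]
 [0.487 0.161 0.153]
 [0.487 0.159 0.152]
 [0.487 0.158 0.149]]
scene 7303 [0.5885631  0.1913342  0.11625632] [ 0.01242173 -0.49711681  0.86759471] 29.819679164039442 91.4313830887649 0.0009898281281349886
[[0.491 0.156 0.152]
 [0.491 0.158 0.153]
 [0.49  0.159 0.153]
 [0.492 0.157 0.151]
 [0.491 0.158 0.152]
 [0.492 0.16  0.155]
 [0.495 0.159 0.153]
 [0.493 0.16  0.152]
 [0.494 0.161 0.155]]
[ 0.60212369 -0.0604848   0.07      ]
[ 0.61074903 -0.26824837  0.07      ]
[ 0.40460325 -0.27700815  0.07      ]
[ 0.39473054 -0.07036692  0.07      ]
key [ 0.48154844 -0.33052856  0.068     ] [ 0.49076509 -0.32487227  0.068     ]
```

```bash
cat >> h.py <<'E'
def rel(Rt,pt,R0=None,p0=None):
    R0=rot() if R0 is None else R0
    p0=robot.sense()["eef_pos"] if p0 is None else p0
    return np.degrees(R.from_matrix(R0.T@Rt).as_rotvec()).round(2), (R0.T@(np.array(pt)-p0)/.04).round(3)
yaw=np.radians(91.35)
n=np.array([-.5*np.cos(yaw),-.5*np.sin(yaw),.8660254])
F=np.array([.489,.2106,.062])
cy=np.array([np.sin(yaw),-np.cos(yaw),0]) # -case y ~ world +x
RT=np.column_stack([np.cross(cy,-n),cy,-n])
E
python3 - <<'E'
from h import *
print(RT.round(3))
for a in (.16,.066):
    print(a,F+a*n,rel(RT,F+a*n))
R0=rot();print("up 100", (R0.T@[0,0,.1]/.04).round(2))
P=cloud("top",np.load("pics/top0d.npy"));
for r in range(0,480,40): print((P[r,0:330:30,2]*1000).astype(int))
print(P[240,[0,60,120,180],:2].round(2))
E
```

```text
[[-0.02   1.    -0.012]
 [ 0.866  0.024  0.5  ]
 [ 0.5    0.    -0.866]]
0.16 [0.49088478 0.13062221 0.20056406] (array([-18.13,  26.26,  67.51]), array([-10.483,  -8.452,   0.347]))
0.066 [0.48977747 0.17760916 0.11915768] (array([-18.13,  26.26,  67.51]), array([-10.066,  -7.352,   2.382]))
up 100 [ 0.  -0.  -2.5]
[-746 -752 -744 -755 -763 -752 -756 -744 -756 -748 -743]
[-748 -740 -749 -756 -755 -747 -749 -754 -757 -746 -749]
[ 20  24 115   1 161   4   0 169  -1   1  -1]
[ 95  93 112  -1   0  36   1   1  64  48   3]
[  6   5 106  -2   1 140 117  91   0  -1   0]
[  1   1  -1   0   0 143  96  91   0   1  -4]
[ 70  12   0  -1   0 142 102  87   0  -1   0]
[ 71  51   0   0   3 145  64  88   0   0  -2]
[ 0  0  0  1  0  0 -1  3  2  0  0]
[22 18  0 22  0 -1  4  0  0 37 26]
[21 22  1 42  0 -1  0 -4  2 -1  3]
[ 0  0  0 -3  1 -1  0  0 -2 -2 -1]
[[0.54 0.55]
 [0.54 0.47]
 [0.54 0.34]
 [0.54 0.19]]
```

```bash
python3 -m crank '[[[0,0,0],[0,0,-1],1],[[0,0,0],[0,0,-2],1],[[0,0,0],[0,0,-2.5],1],[[-18.1,26.3,67.5],[-10.5,-8.45,-2.5],0],[[-18.1,26.3,67.5],[-10.5,-8.45,-2.5],0],[[-18.1,26.3,67.5],[-10.5,-8.45,-2.5],0],[[-18.1,26.3,67.5],[-10.5,-8.45,-2.5],0],[[-18.1,26.3,67.5],[-10.5,-8.45,-2.5],0],[[-18.1,26.3,67.5],[-10.5,-8.45,-2.5],0],[[-18.1,26.3,67.5],[-10.5,-8.45,-2.5],0],[[-18.1,26.3,67.5],[-10.5,-8.45,-2.5],0],[[-18.1,26.3,67.5],[-10.5,-8.45,-2.5],0],[[-18.1,26.3,67.5],[-10.5,-8.45,-2.5],0],[[-18.1,26.3,67.5],[-10.5,-8.45,-2.5],0],[[-18.1,26.3,67.5],[-10.5,-8.45,-2.5],0],[[-18.1,26.3,67.5],[-10.5,-8.45,-1.5],0],[[-18.1,26.3,67.5],[-10.5,-8.45,-0.5],0],[[-18.1,26.3,67.5],[-10.5,-8.45,0.2],0],[[-18.1,26.3,67.5],[-10.5,-8.45,0.2],0],[[-18.1,26.3,67.5],[-10.5,-8.45,0.2],0]]'
python3 - <<'E'
from h import *
s=robot.sense();print(s["clock"],s["q"].round(2),s["eef_pos"],s["opening"],s["contact_force"]);print(rel(RT,F+.16*n));
im,d=imaging.read_camera("wrist");cv2.imwrite("pics/w1.png",im[:,:,::-1]);np.save("pics/w1d.npy",d);np.save("pics/w1i.npy",im)
print(imaging.camera_params("wrist")["pose"].tolist())
E
```

```text
clock: 1.82
eef_pos: [0.4913, 0.1307, 0.2062]
tool_rot: [-0.187, 0.675, 0.69, 0.18]
contact_force: [0.9, 1.0, 1.3]
opening: 0.498
1.8167 [-0.14  0.37  1.92  0.61  1.04 -0.53] [0.49127696 0.13068253 0.20623229] 0.49838508492324707 [0.91170471 0.99365613 1.33048654]
(array([-0.2 , -0.12, -0.13]), array([-0.072, -0.009,  0.122]))
[[0.9997038826194266, 0.023280627771310715, -0.007082333387664383, 0.4925318162308481], [0.024298554593300756, -0.9707490875839521, 0.23886353677277258, 0.11331436096680242], [-0.0013142755862948698, -0.2389648955924175, -0.9710273175118118, 0.39470880037103895], [0.0, 0.0, 0.0, 1.0]]
```

View pics/w1.png

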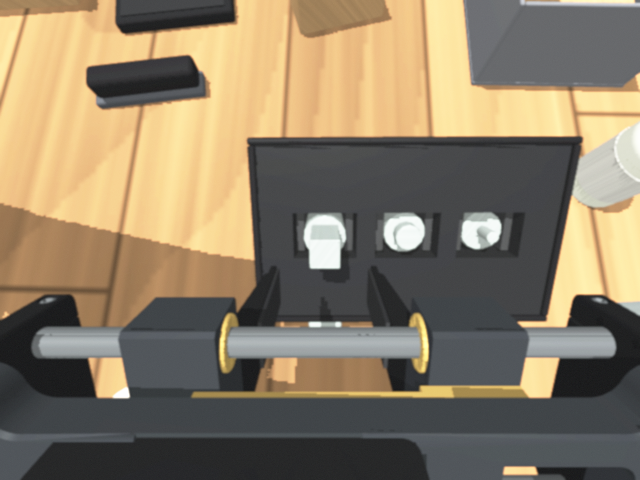

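```bash
python3 - <<'E'
from h import *
im=np.load("pics/w1i.npy");c=im[200:285,290:365];cv2.imwrite("pics/w1c.png",cv2.resize(c[:,:,::-1],None,fx=8,fy=7,interpolation=cv2.INTER_CUBIC))
g=cv2.cvtColor(c,cv2.COLOR_RGB2GRAY)
m=(g>215).astype(np.uint8);k=cv2.connectedComponentsWithStats(m);print(k[2],k[3]+[290,200])
o,d=ray("wrist",325,256)
print(plane("wrist",325,256,.1529),F+.105*n)
E
```

```text
[[   0    0   75   85 5037]
 [  14   15   41   53 1338]] [[327.8681755  241.56958507]
 [323.73168909 243.62032885]]
[0.49243703 0.15614926 0.1529    ] [0.49023689 0.15811457 0.15293267]
```

View pics/w1c.png

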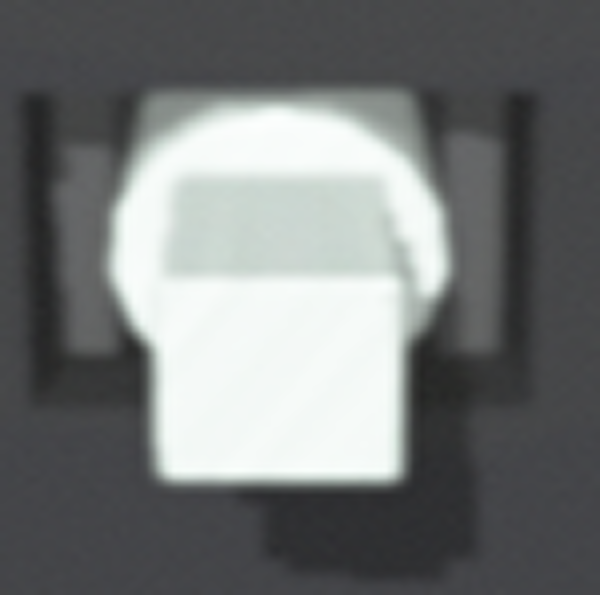

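```bash
python3 - <<'E'
from h import *
print(plane("wrist",324.6,253.8,.1529))
p=imaging.camera_params("wrist");T=p["pose"];K=p["intrinsics"]
def pr(X):
    c=K@(T[:3,:3].T@(X-T[:3,3]));return c[:2]/c[2]
e=robot.sense()["eef_pos"];M=rot()
for y in(-.02366,0,.02366): print(pr(e+M@[0,y,0]))
im=np.load("pics/w1i.npy")[240:330,240:400];cv2.imwrite("pics/w1f.png",cv2.resize(im[:,:,::-1],None,fx=5,fy=5,interpolation=cv2.INTER_CUBIC))
E
```

```text
[0.49211083 0.15775325 0.1529    ]
[280.10536436 283.99212337]
[323.35652361 284.00598487]
[366.6164561  284.01984918]
```

View pics/w1f.png

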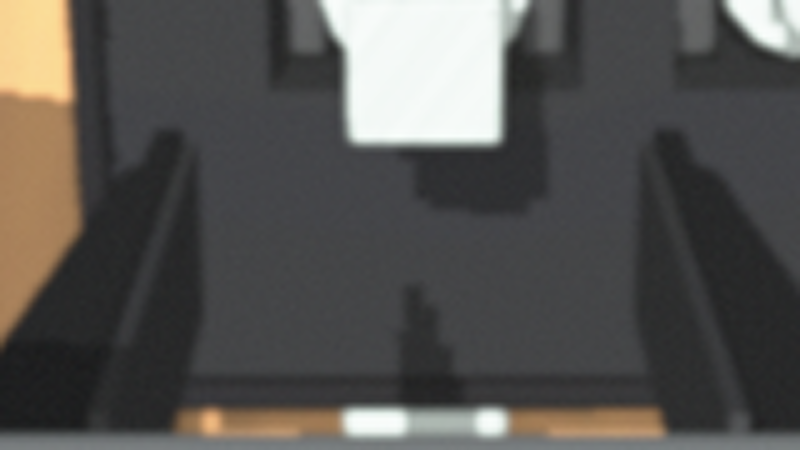

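```bash
sed -i 's/^F=.*/F=np.array([.4903,.2103,.062])/' h.py; python3 - <<'E'
from h import *
for a in (.12,.067):print(rel(RT,F+a*n))
E
```

```text
(array([-0.04, -0.09,  0.  ]), array([-0.104,  0.007,  1.149]))
(array([-0.04, -0.09,  0.  ]), array([-0.106,  0.008,  2.474]))
```

```bash
python3 -m crank '[[[0,0,0],[-0.1,0,0.4],0],[[0,0,0],[-0.1,0,0.8],0],[[0,0,0],[-0.1,0.01,1.15],0],[[0,0,0],[-0.1,0.01,1.15],0],[[0,0,0],[-0.1,0.01,1.15],0]]'
python3 - <<'E'
from h import *
print(robot.sense()["contact_force"],rel(RT,F+.067*n))
im,d=imaging.read_camera("wrist");cv2.imwrite("pics/w2.png",im[:,:,::-1])
E
```

```text
clock: 2.28
eef_pos: [0.492, 0.1509, 0.1667]
tool_rot: [-0.185, 0.674, 0.692, 0.182]
contact_force: [-0.7, -0.7, 0.1]
opening: 0.5
[-0.71038769 -0.74138631  0.10415114] (array([ 0.04, -0.07,  0.14]), array([-0.024, -0.008,  1.336]))
```

View pics/w2.png

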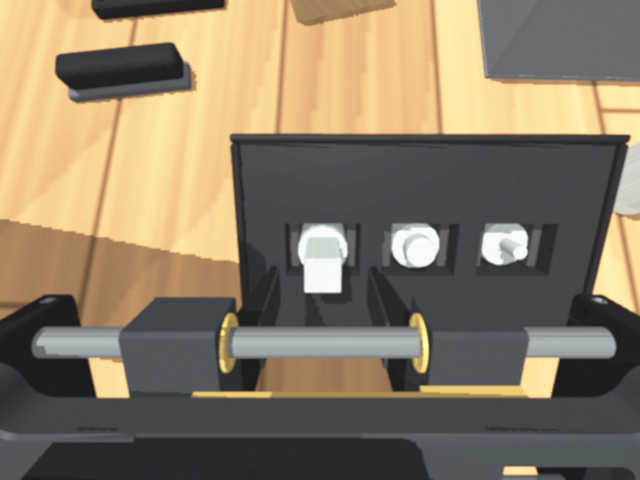

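Stem end face (323,276) sits centred between the finger tips (278 and 370). Continue to the grip height and close slowly by stages.

```bash
python3 -m crank '[[[0,0,0],[-0.02,0,0.4],0],[[0,0,0],[-0.02,0,0.8],0],[[0,0,0],[-0.02,0,1.1],0],[[0,0,0],[-0.02,0,1.33],0],[[0,0,0],[-0.02,0,1.33],0],[[0,0,0],[-0.02,0,1.33],-0.3],[[0,0,0],[-0.02,0,1.33],-0.4],[[0,0,0],[-0.02,0,1.33],-0.45]]'
python3 - <<'E'
from h import *
s=robot.sense();print(s["contact_force"],s["opening"],rel(RT,F+.067*n))
im,d=imaging.read_camera("wrist");cv2.imwrite("pics/w3.png",im[220:340,240:400,::-1].repeat(4,0).repeat(4,1))
E
```

```text
clock: 3.0
eef_pos: [0.4913, 0.1759, 0.119]
tool_rot: [-0.185, 0.675, 0.691, 0.181]
contact_force: [0.1, 0.4, -0.5]
opening: 0.349
[ 0.06138249  0.38465186 -0.45875408] 0.3491007659540774 (array([ 0.03, -0.06,  0.02]), array([ 0.032, -0.004, -0.011]))
```

View pics/w3.png

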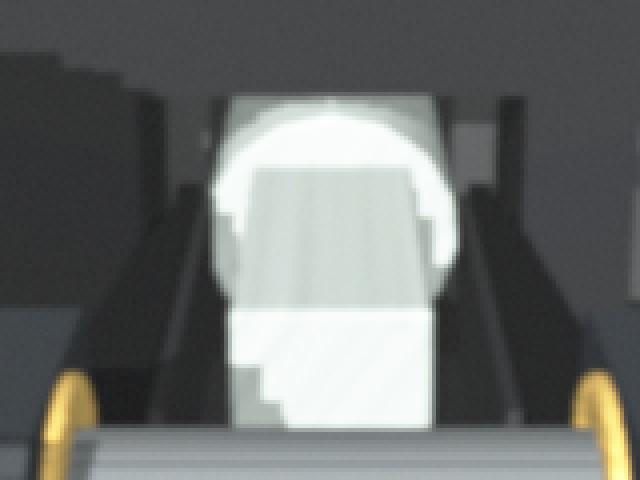

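```bash
python3 -m crank '[[[0,0,0],[0.02,0,0],-0.5],[[0,0,0],[0.03,0,0],-0.54],[[0,0,0],[0.03,0,0],-0.6],[[0,0,0],[0.03,0,0],-0.8],[[0,0,0],[0.03,0,0],-1],[[0,0,0],[0.03,0,0],-1],[[0,0,0],[0.03,0,0],-1],[[0,0,0],[0.03,0,0],-1]]'
python3 - <<'E'
from h import *
s=robot.sense();print(s["contact_force"],s["wrist_torque"],s["opening"]*95,rel(RT,F+.067*n))
im,d=imaging.read_camera("top");cv2.imwrite("pics/t3.png",im[:,:,::-1])
E
```

```text
clock: 3.72
eef_pos: [0.4909, 0.1772, 0.1192]
tool_rot: [-0.186, 0.675, 0.691, 0.181]
contact_force: [-1.3, -3.1, 5.5]
opening: 0.233
[-1.28598719 -3.11263871  5.51350421] [-0.19871698  0.28649088  0.24333655] 22.1650190099551 (array([-0.02, -0.07,  0.02]), array([ 0.002,  0.004, -0.022]))
```

View pics/t3.png

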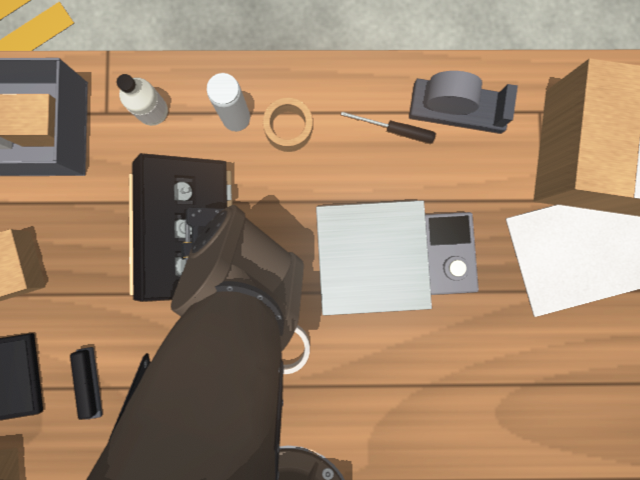

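```bash
python3 -m crank '[[[0,0,6],[0,0,-0.01],-1],[[0,0,11.5],[0,0,-0.02],-1],[[0,0,7],[0,0,-0.03],-1],[[0,0,2],[0,0,-0.045],-1],[[0,0,-3],[0,0,-0.06],-1],[[0,0,-8],[0,0,-0.07],-1],[[0,0,-11.5],[0,0,-0.075],-1],[[0,0,-7],[0,0,-0.085],-1],[[0,0,-2],[0,0,-0.1],-1],[[0,0,3],[0,0,-0.115],-1],[[0,0,8],[0,0,-0.125],-1],[[0,0,11.5],[0,0,-0.13],-1],[[0,0,7],[0,0,-0.14],-1],[[0,0,2],[0,0,-0.155],-1],[[0,0,-3],[0,0,-0.17],-1],[[0,0,-8],[0,0,-0.18],-1],[[0,0,-11.5],[0,0,-0.185],-1],[[0,0,-7],[0,0,-0.195],-1],[[0,0,-3],[0,0,-0.21],-1],[[0,0,0],[0,0,-0.22],-1]]'
python3 - <<'E'
from h import *
s=robot.sense();print(s["contact_force"],s["contact_force"]@n,s["opening"]*95,rel(RT,F+.067*n))
im,d=imaging.read_camera("scene");cv2.imwrite("pics/s4.png",im[:,:,::-1])
im,d=imaging.read_camera("wrist");cv2.imwrite("pics/w4.png",im[120:340,200:520,::-1].repeat(2,0).repeat(2,1))
E
```

```text
clock: 5.43
eef_pos: [0.4906, 0.1727, 0.1255]
tool_rot: [-0.186, 0.676, 0.69, 0.18]
contact_force: [1.3, 2.0, -11.7]
opening: 0.232
[  1.32987504   1.9712311  -11.67605815] -11.081439132301838 22.007098532814172 (array([-0.1 ,  0.01, -0.22]), array([0.021, 0.014, 0.17 ]))
```

View pics/s4.png

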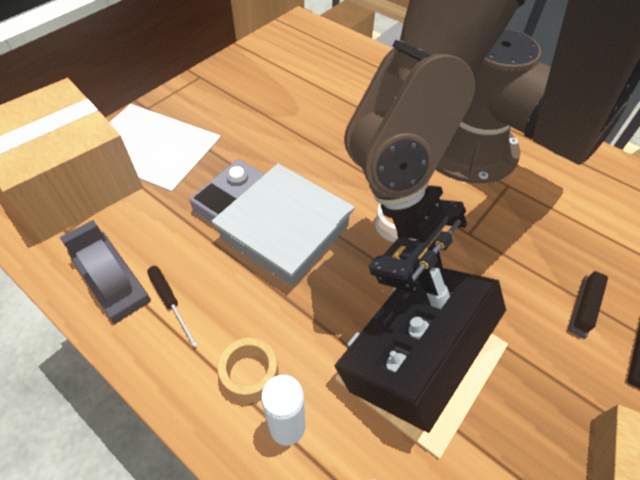

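View pics/w4.png

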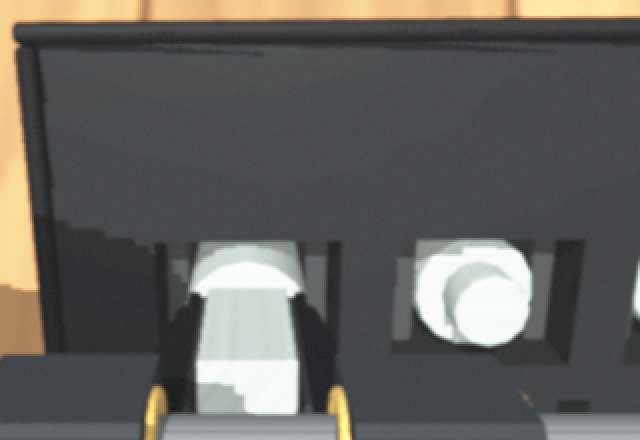

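```bash
python3 -m crank '[[[0,0,6],[0,0,-0.015],-1],[[0,0,11.5],[0,0,-0.025],-1],[[0,0,7],[0,0,-0.035],-1],[[0,0,2],[0,0,-0.05],-1],[[0,0,-3],[0,0,-0.065],-1],[[0,0,-8],[0,0,-0.08],-1],[[0,0,-11.5],[0,0,-0.085],-1],[[0,0,-7],[0,0,-0.095],-1],[[0,0,-2],[0,0,-0.11],-1],[[0,0,3],[0,0,-0.125],-1],[[0,0,8],[0,0,-0.14],-1],[[0,0,11.5],[0,0,-0.145],-1],[[0,0,7],[0,0,-0.155],-1],[[0,0,2],[0,0,-0.17],-1],[[0,0,-3],[0,0,-0.185],-1],[[0,0,-8],[0,0,-0.2],-1],[[0,0,-11.5],[0,0,-0.205],-1],[[0,0,-7],[0,0,-0.215],-1],[[0,0,-3],[0,0,-0.23],-1],[[0,0,0],[0,0,-0.24],-1]]'
python3 -m crank '[[[0,0,6],[0,0,-0.015],-1],[[0,0,11.5],[0,0,-0.025],-1],[[0,0,7],[0,0,-0.035],-1],[[0,0,2],[0,0,-0.05],-1],[[0,0,-3],[0,0,-0.065],-1],[[0,0,-8],[0,0,-0.08],-1],[[0,0,-11.5],[0,0,-0.085],-1],[[0,0,-7],[0,0,-0.095],-1],[[0,0,-2],[0,0,-0.11],-1],[[0,0,3],[0,0,-0.125],-1],[[0,0,8],[0,0,-0.14],-1],[[0,0,11.5],[0,0,-0.145],-1],[[0,0,7],[0,0,-0.155],-1],[[0,0,2],[0,0,-0.17],-1],[[0,0,-3],[0,0,-0.185],-1],[[0,0,-8],[0,0,-0.2],-1],[[0,0,-11.5],[0,0,-0.205],-1],[[0,0,-7],[0,0,-0.215],-1],[[0,0,-3],[0,0,-0.23],-1],[[0,0,0],[0,0,-0.24],-1]]'
python3 - <<'E'
from h import *
s=robot.sense();print(s["contact_force"],s["contact_force"]@n,s["opening"]*95,rel(RT,F+.067*n))
im,d=imaging.read_camera("scene");cv2.imwrite("pics/s5.png",im[:,:,::-1])
E
```

```text
clock: 7.2
eef_pos: [0.4908, 0.1679, 0.1342]
tool_rot: [-0.186, 0.675, 0.691, 0.18]
contact_force: [0.7, 2.5, -10.6]
opening: 0.231
clock: 8.87
eef_pos: [0.4909, 0.1632, 0.1425]
tool_rot: [-0.186, 0.675, 0.691, 0.18]
contact_force: [1.7, 3.0, -11.6]
opening: 0.229
[  1.70265278   3.03532966 -11.6404953 ] -11.578151119379225 21.73034596998215 (array([-0.08, -0.03, -0.09]), array([0.014, 0.014, 0.658]))
```

View pics/s5.png

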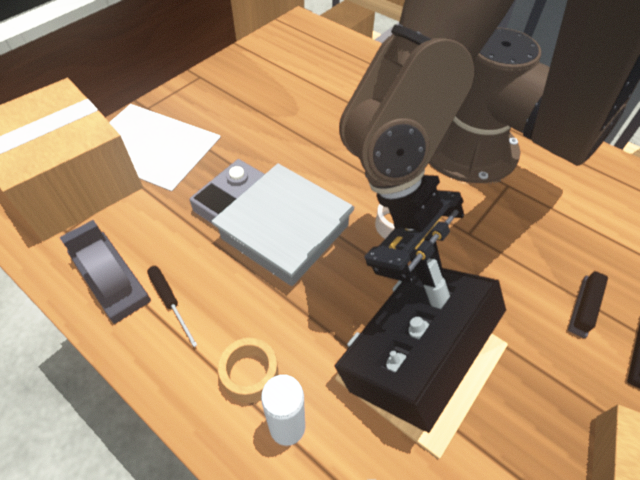

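```bash
python3 -m crank '[[[0,0,6],[0,0,-0.015],-1],[[0,0,11.5],[0,0,-0.025],-1],[[0,0,7],[0,0,-0.035],-1],[[0,0,2],[0,0,-0.05],-1],[[0,0,-3],[0,0,-0.065],-1],[[0,0,-8],[0,0,-0.08],-1],[[0,0,-11.5],[0,0,-0.085],-1],[[0,0,-7],[0,0,-0.095],-1],[[0,0,-2],[0,0,-0.11],-1],[[0,0,3],[0,0,-0.125],-1],[[0,0,8],[0,0,-0.14],-1],[[0,0,11.5],[0,0,-0.145],-1],[[0,0,7],[0,0,-0.155],-1],[[0,0,2],[0,0,-0.17],-1],[[0,0,-3],[0,0,-0.185],-1],[[0,0,-8],[0,0,-0.2],-1],[[0,0,-11.5],[0,0,-0.205],-1],[[0,0,-7],[0,0,-0.215],-1],[[0,0,-3],[0,0,-0.23],-1],[[0,0,0],[0,0,-0.24],-1]]'
python3 -m crank '[[[0,0,6],[0,0,-0.015],-1],[[0,0,11.5],[0,0,-0.025],-1],[[0,0,7],[0,0,-0.035],-1],[[0,0,2],[0,0,-0.05],-1],[[0,0,-3],[0,0,-0.065],-1],[[0,0,-8],[0,0,-0.08],-1],[[0,0,-11.5],[0,0,-0.085],-1],[[0,0,-7],[0,0,-0.095],-1],[[0,0,-2],[0,0,-0.11],-1],[[0,0,3],[0,0,-0.125],-1],[[0,0,8],[0,0,-0.14],-1],[[0,0,11.5],[0,0,-0.145],-1],[[0,0,7],[0,0,-0.155],-1],[[0,0,2],[0,0,-0.17],-1],[[0,0,-3],[0,0,-0.185],-1],[[0,0,-8],[0,0,-0.2],-1],[[0,0,-11.5],[0,0,-0.205],-1],[[0,0,-7],[0,0,-0.215],-1],[[0,0,-3],[0,0,-0.23],-1],[[0,0,0],[0,0,-0.24],-1]]'
python3 - <<'E'
from h import *
s=robot.sense();print(s["contact_force"],s["contact_force"]@n,s["opening"]*95,rel(RT,F+.067*n))
im,d=imaging.read_camera("scene");cv2.imwrite("pics/s6.png",im[:,:,::-1])
E
```

```text
clock: 10.58
eef_pos: [0.491, 0.1584, 0.1509]
tool_rot: [-0.186, 0.675, 0.691, 0.181]
contact_force: [2.1, 2.7, -13.5]
opening: 0.232
clock: 12.25
eef_pos: [0.4913, 0.1535, 0.1597]
tool_rot: [-0.186, 0.675, 0.691, 0.181]
contact_force: [0.2, 0.6, -5.4]
opening: 0.231
[ 0.22499969  0.56212615 -5.38173157] -4.939050822903791 21.898931199418882 (array([-0.05, -0.05, -0.04]), array([0.009, 0.01 , 1.15 ]))
```

View pics/s6.png

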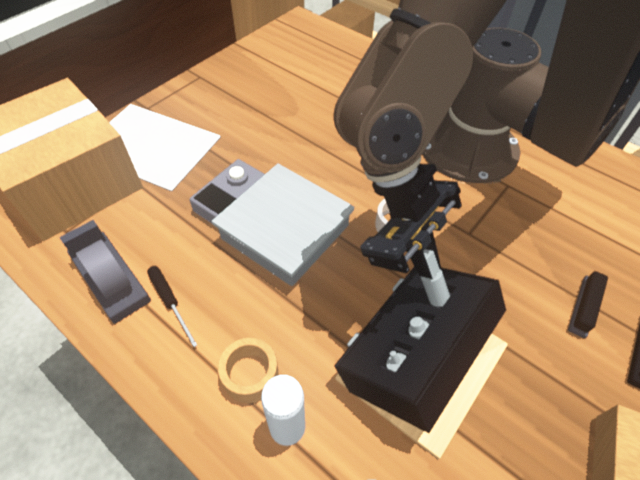

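```bash
python3 -m crank '[[[0,0,6],[0,0,-0.02],-1],[[0,0,11.5],[0,0,-0.035],-1],[[0,0,7],[0,0,-0.05],-1],[[0,0,2],[0,0,-0.07],-1],[[0,0,-3],[0,0,-0.09],-1],[[0,0,-8],[0,0,-0.11],-1],[[0,0,-11.5],[0,0,-0.12],-1],[[0,0,-7],[0,0,-0.14],-1],[[0,0,-2],[0,0,-0.16],-1],[[0,0,3],[0,0,-0.18],-1],[[0,0,8],[0,0,-0.2],-1],[[0,0,11.5],[0,0,-0.21],-1],[[0,0,7],[0,0,-0.23],-1],[[0,0,2],[0,0,-0.25],-1],[[0,0,-3],[0,0,-0.27],-1],[[0,0,-8],[0,0,-0.3],-1],[[0,0,-6],[0,0,-0.34],-1],[[0,0,-3],[0,0,-0.38],-1],[[0,0,0],[0,0,-0.44],-1],[[0,0,0],[0,0,-0.5],-1]]'
python3 -m crank '[[[0,0,0],[0,0,-0.1],-1],[[0,0,0],[0,0,-0.25],-1],[[0,0,0],[0,0,-0.5],-1],[[0,0,0],[0,0,-0.75],-1],[[0,0,0],[0,0,-1],-1],[[0,0,0],[0,0,-1.1],-1],[[0,0,0],[0,0,-1.1],-1]]'
python3 - <<'E'
from h import *
s=robot.sense();print(s["contact_force"],s["contact_force"]@n,s["opening"]*95,rel(RT,F+.067*n))
for c in("scene","wrist"):
  im,d=imaging.read_camera(c);cv2.imwrite(f"pics/{c}7.png",im[:,:,::-1]);np.save(f"pics/{c}7i.npy",im);np.save(f"pics/{c}7d.npy",d)
E
```

```text
clock: 13.97
eef_pos: [0.4915, 0.1434, 0.177]
tool_rot: [-0.186, 0.674, 0.691, 0.181]
contact_force: [0.2, 0.2, -5.5]
opening: 0.231
clock: 14.55
eef_pos: [0.4927, 0.1209, 0.2164]
tool_rot: [-0.185, 0.675, 0.691, 0.182]
contact_force: [0.5, 0.3, -5.9]
opening: 0.228
[ 0.47913779  0.33810041 -5.85033698] -5.22989951854443 21.690618877386836 (array([ 0.1 , -0.04,  0.04]), array([ 0.005, -0.013,  2.786]))
```

View pics/scene7.png

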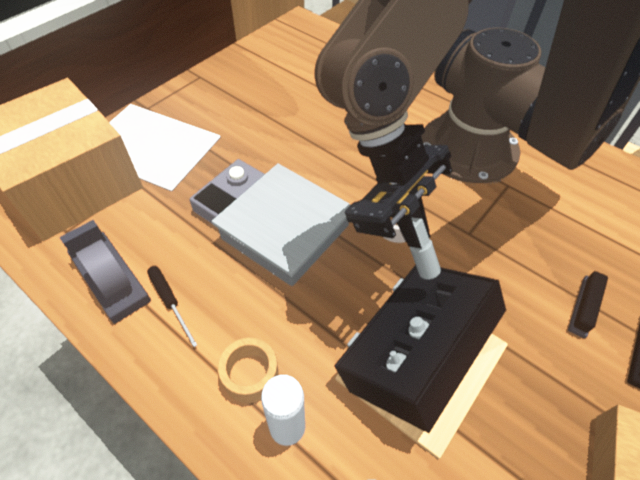

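View pics/wrist7.png

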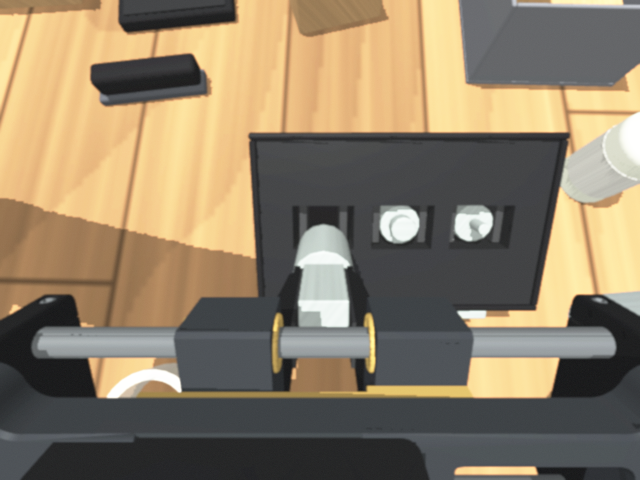

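```bash
cat >> h.py <<'E'
z=np.array([0,0,1.]);RU=np.column_stack([np.cross(cy,-z),cy,-z])
PAN=np.array([.503,-.169,.07])
E
python3 - <<'E'
from h import *
s=robot.sense();print(rel(RU,s["eef_pos"]+[0,-.05,.06]));print(rel(RU,[.503,-.169,.24]))
def best(c):
  P=[]
  for n,u,v in c: P.append(plane(n,u,v,.07))
  return np.mean(P,0)
# refine key and pan
im=np.load("pics/scene0i.npy");cv2.imwrite("pics/sc_scale.png",cv2.resize(im[150:290,180:365,::-1],None,fx=4,fy=4,interpolation=cv2.INTER_CUBIC))
im=np.load("pics/top0i.npy");cv2.imwrite("pics/tp_scale.png",cv2.resize(im[195:320,310:485,::-1],None,fx=4,fy=4,interpolation=cv2.INTER_CUBIC))
E
```

```text
(array([-0.000e+00, -3.006e+01,  1.000e-02]), array([-0.33 , -0.03 , -1.924]))
(array([-0.000e+00, -3.006e+01,  1.000e-02]), array([-5.978,  0.098, -4.173]))
```

View pics/sc_scale.png

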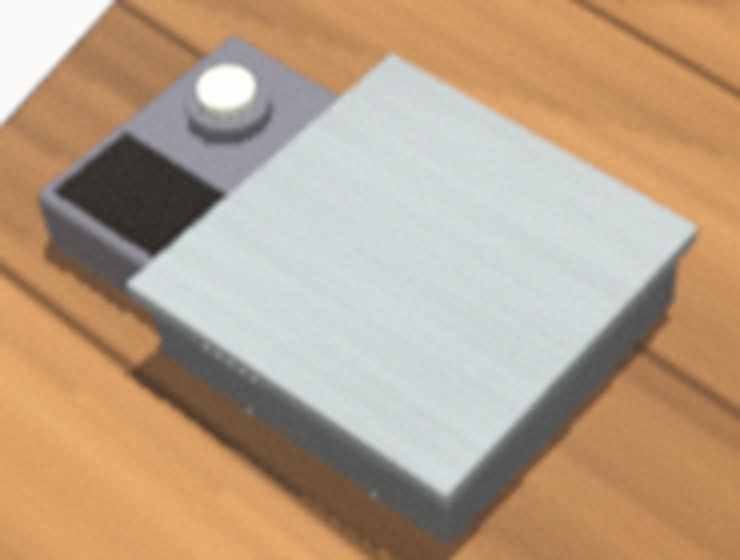

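View pics/tp_scale.png

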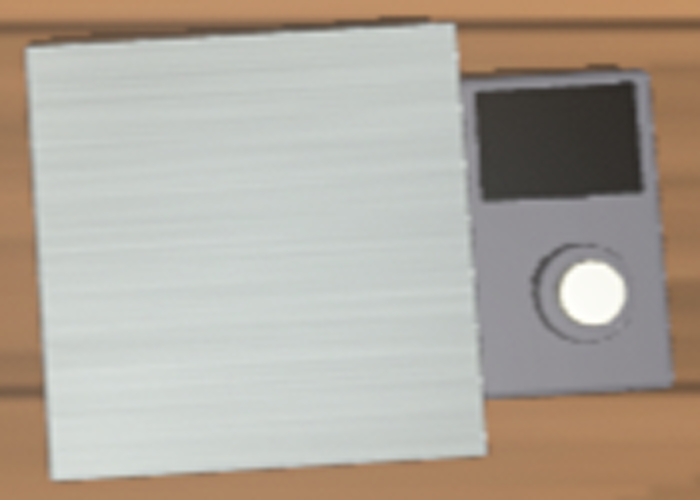

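```bash
python3 - <<'E'
from h import *
S=lambda x,y:("scene",180+(x+.5)/4-.5,150+(y+.5)/4-.5)
T=lambda x,y:("top",310+(x+.5)/4-.5,195+(y+.5)/4-.5)
for f,c,k in ((T,[(27,46),(455,24),(487,455),(52,479)],(593,293)),(S,[(128,284),(393,55),(697,232),(447,497)],(227,89))):
    P=np.array([plane(*f(*q),.07) for q in c]);print(P[:,:2].round(4),P.mean(0),plane(*f(*k),.068))
print(two([T(593,293),S(227,89)]))
E
```

```text
[[ 0.6019 -0.0593]
 [ 0.6115 -0.267 ]
 [ 0.4039 -0.2777]
 [ 0.394  -0.0696]] [ 0.50282221 -0.16841948  0.07      ] [ 0.48082237 -0.33123355  0.068     ]
[[ 0.6155 -0.2661]
 [ 0.408  -0.2758]
 [ 0.4004 -0.0672]
 [ 0.6052 -0.0577]] [ 0.50729224 -0.16670766  0.07      ] [ 0.48568628 -0.32894743  0.068     ]
(array([ 0.48125015, -0.33389806,  0.06116669]), [np.float64(0.0006618940696435351), np.float64(0.0006618940696436545)])
```

```bash
python3 -m crank '[[[0,0,0],[-0.05,0,-0.5],-1],[[0,-4,0],[-0.15,0,-1],-1],[[0,-8,0],[-0.3,-0.03,-1.5],-1],[[0,-13,0],[-0.6,-0.03,-2],-1],[[0,-18,0],[-1.2,0,-2.3],-1],[[0,-23,0],[-1.9,0,-2.6],-1],[[0,-28,0],[-2.6,0.03,-2.9],-1],[[0,-30,0],[-3.3,0.05,-3.2],-1],[[0,-30,0],[-4,0.07,-3.5],-1],[[0,-30,0],[-4.7,0.1,-3.7],-1],[[0,-30,0],[-5.3,0.1,-3.95],-1],[[0,-30,0],[-5.8,0.1,-4.1],-1],[[0,-30.06,0],[-5.98,0.1,-4.17],-1],[[0,-30.06,0],[-5.98,0.1,-4.17],-1],[[0,-30.06,0],[-5.98,0.1,-4.17],-1],[[0,-30.06,0],[-5.98,0.1,-4.17],-1]]'
python3 - <<'E'
from h import *
s=robot.sense();print(s["q"].round(2),s["contact_force"],s["opening"]*95,rel(RU,[.503,-.169,.24]))
for c in("scene","wrist","top"):
  im,d=imaging.read_camera(c);cv2.imwrite(f"pics/{c}8.png",im[:,:,::-1]);np.save(f"pics/{c}8i.npy",im);np.save(f"pics/{c}8d.npy",d)
E
```

```text
clock: 15.98
eef_pos: [0.5031, -0.1678, 0.2397]
tool_rot: [-0.001, 0.698, 0.716, 0.0]
contact_force: [-1.1, 0.3, -6.3]
opening: 0.228
[-0.45  0.33  1.76  0.    1.06 -0.47] [-1.11872374  0.26620791 -6.34240741] 21.68942335032567 (array([-0.04, -0.05,  0.04]), array([-0.031, -0.003, -0.007]))
```

View pics/scene8.png

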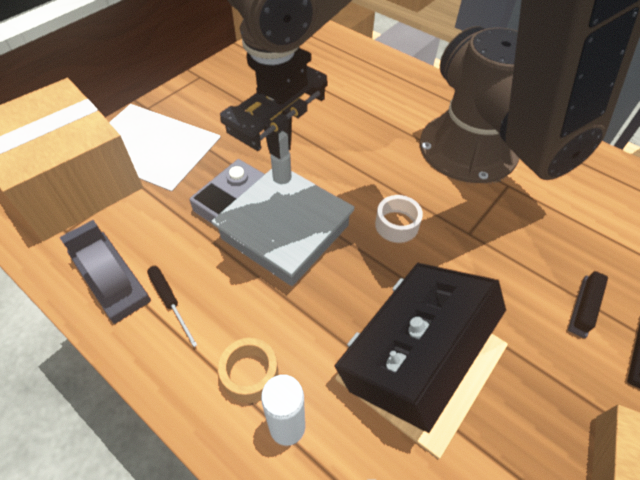

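View pics/wrist8.png

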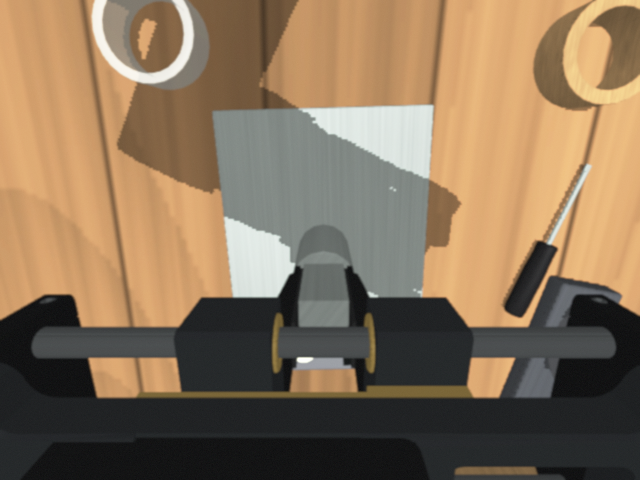

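```bash
python3 - <<'E'
from h import *
a,b=plane("wrist",213.5,110.5,.07),plane("wrist",432.5,104.5,.07)
print(a,b,np.linalg.norm(a-b)); d=(b-a)/np.linalg.norm(b-a); print((a+b)/2+.105*np.array([d[1],-d[0],0]))
# weight bottom in scene: look at crop
im=np.load("pics/scene8i.npy");cv2.imwrite("pics/s8c.png",cv2.resize(im[110:210,230:340,::-1],None,fx=6,fy=6,interpolation=cv2.INTER_CUBIC))
E
```

```text
[ 0.3969607  -0.07047324  0.07      ] [ 0.60303218 -0.0599439   0.07      ] 0.20634030218472732
[ 0.50535449 -0.17007178  0.07      ]
```

View pics/s8c.png

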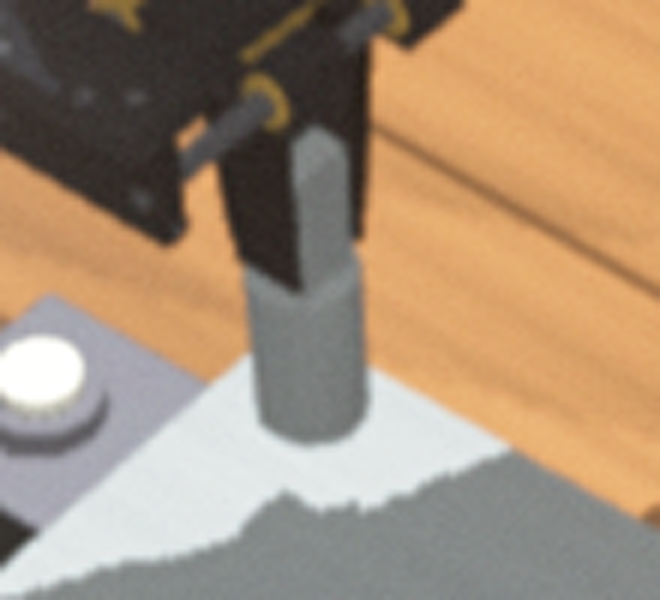

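```bash
python3 -m crank '[[[0,0,0],[0,0.02,0.5],-1],[[0,0,0],[0,0.02,1],-1],[[0,0,0],[0,0.02,1.5],-1],[[0,0,0],[0,0.02,1.9],-1],[[0,0,0],[0,0.02,2.2],-1],[[0,0,0],[0,0.02,2.35],-1],[[0,0,0],[0,0.02,2.35],-1],[[0,0,0],[0,0.02,2.35],-1]]'
python3 - <<'E'
from h import *
s=robot.sense();print(s["contact_force"],s["opening"]*95,rel(RU,[.504,-.168,.136]))
im,d=imaging.read_camera("scene");cv2.imwrite("pics/s9c.png",cv2.resize(im[130:260,200:360,::-1],None,fx=4,fy=4,interpolation=cv2.INTER_CUBIC))
E
```

```text
clock: 16.8
eef_pos: [0.5042, -0.1687, 0.1462]
tool_rot: [-0.0, 0.698, 0.716, -0.0]
contact_force: [0.4, 0.9, -4.8]
opening: 0.227
[ 0.36924868  0.89498521 -4.79671964] 21.595798960731436 (array([-0.  ,  0.  ,  0.04]), array([ 0.016, -0.005,  0.255]))
```

View pics/s9c.png

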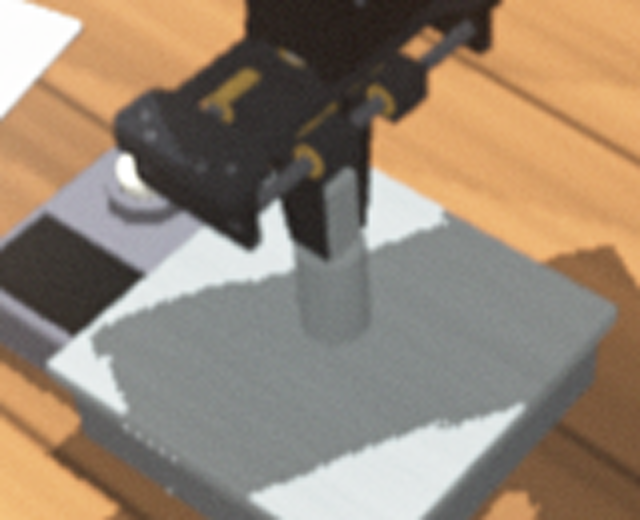

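```bash
python3 -m crank '[[[0,0,0],[0.016,0,0.05],-1],[[0,0,0],[0.016,0,0.1],-1],[[0,0,0],[0.016,0,0.14],-1],[[0,0,0],[0.016,0,0.14],-1]]'
python3 -m crank '[[[0,0,0],[0,0,0.02],-1],[[0,0,0],[0,0,0.035],-1],[[0,0,0],[0,0,0.035],-1]]'
python3 -m crank '[[[0,0,0],[0,0,0.015],-1],[[0,0,0],[0,0,0.025],-1],[[0,0,0],[0,0,0.025],-1]]'
```

```text
clock: 17.18
eef_pos: [0.5039, -0.1682, 0.1401]
tool_rot: [-0.0, 0.699, 0.715, -0.0]
contact_force: [-0.2, 0.7, -5.6]
opening: 0.228
clock: 17.43
eef_pos: [0.5039, -0.1683, 0.1387]
tool_rot: [-0.0, 0.699, 0.715, -0.0]
contact_force: [0.6, -0.4, -5.8]
opening: 0.228
clock: 17.68
eef_pos: [0.5039, -0.1682, 0.1377]
tool_rot: [-0.0, 0.699, 0.715, -0.0]
contact_force: [0.0, -0.2, -5.7]
opening: 0.229
```

```bash
python3 -m crank '[[[0,0,0],[0,0,0.015],-1],[[0,0,0],[0,0,0.025],-1],[[0,0,0],[0,0,0.025],-1]]'
python3 -m crank '[[[0,0,0],[0,0,0.015],-1],[[0,0,0],[0,0,0.02],-1],[[0,0,0],[0,0,0.02],-1]]'
```

```text
clock: 17.93
eef_pos: [0.5039, -0.1682, 0.1367]
tool_rot: [-0.0, 0.699, 0.715, -0.0]
contact_force: [0.5, 0.1, -6.3]
opening: 0.229
clock: 18.18
eef_pos: [0.504, -0.1682, 0.1362]
tool_rot: [0.0, 0.699, 0.715, -0.0]
contact_force: [-0.9, -0.3, -0.9]
opening: 0.23
```

```bash
python3 -m crank '[[[0,0,0],[0,0,0.005],-1],[[0,0,0],[0,0,0.005],-0.5],[[0,0,0],[0,0,0.005],-0.45],[[0,0,0],[0,0,0.005],-0.35],[[0,0,0],[0,0,0.005],-0.2],[[0,0,0],[0,0,0.005],-0.1],[[0,0,0],[0,0,0.005],0],[[0,0,0],[0,0,0.005],0],[[0,0,0],[0,0,0.005],0]]'
python3 - <<'E'
from h import *
im,d=imaging.read_camera("scene");cv2.imwrite("pics/s10c.png",cv2.resize(im[130:260,200:360,::-1],None,fx=4,fy=4,interpolation=cv2.INTER_CUBIC))
E
```

```text
clock: 18.93
eef_pos: [0.5039, -0.1682, 0.1357]
tool_rot: [-0.0, 0.699, 0.715, -0.0]
contact_force: [0.3, 0.4, -0.5]
opening: 0.495
```

View pics/s10c.png

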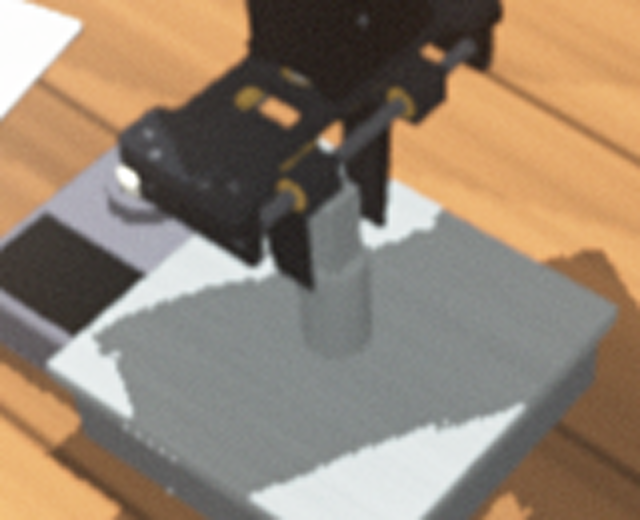

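```bash
python3 -m crank '[[[0,0,0],[0,0,-0.2],0],[[0,0,0],[0,0,-0.6],0],[[0,0,0],[0,0,-1.2],0],[[0,0,0],[0,0,-2],-0.2],[[0,0,0],[0,0,-2.8],-1],[[0,0,0],[-0.8,-0.1,-2.8],-1],[[0,0,0],[-1.6,-0.2,-2.8],-1],[[0,0,0],[-2.4,-0.3,-2.6],-1],[[0,0,0],[-3.2,-0.5,-2.4],-1],[[0,0,0],[-3.8,-0.55,-2],-1],[[0,0,0],[-4.05,-0.55,-1.6],-1],[[0,0,0],[-4.05,-0.55,-1.2],-1],[[0,0,0],[-4.05,-0.55,0],-1],[[0,0,0],[-4.05,-0.55,0],-1],[[0,0,0],[-4.05,-0.55,0],-1]]'
python3 - <<'E'
from h import *
s=robot.sense();print(s["contact_force"],s["opening"]*95,rel(RU,[.4815,-.331,.068]),s["eef_pos"])
for c in("scene","wrist"):
  im,d=imaging.read_camera(c);cv2.imwrite(f"pics/{c}11.png",im[:,:,::-1]);np.save(f"pics/{c}11i.npy",im)
E
```

```text
clock: 20.23
eef_pos: [0.4849, -0.3301, 0.1343]
tool_rot: [-0.002, 0.699, 0.715, -0.0]
contact_force: [0.2, -0.9, 0.1]
opening: 0.006
[ 0.2351986  -0.94867631  0.09959291] 0.5470785102750455 (array([-0.22, -0.18,  0.01]), array([-0.027, -0.08 ,  1.658])) [ 0.48494453 -0.33005678  0.1343182 ]
```

View pics/scene11.png

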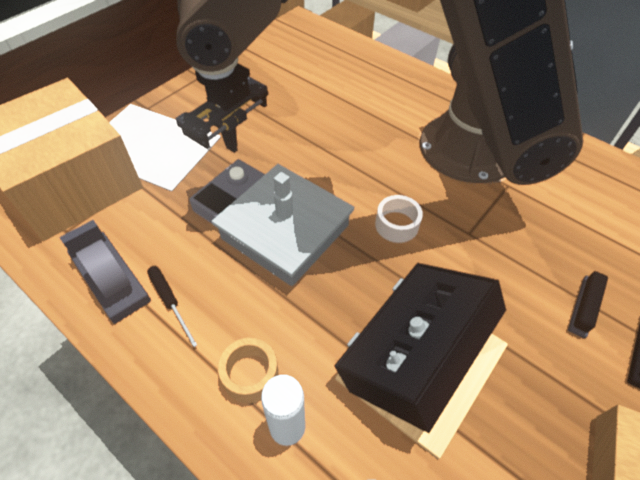

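View pics/wrist11.png

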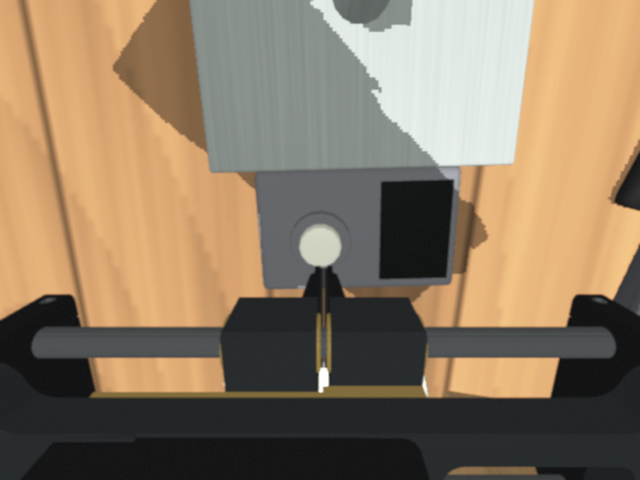

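```bash
python3 - <<'E'
from h import *
im=np.load("pics/wrist11i.npy")
k=plane("wrist",320.5,245.5,.068);print(k, plane("wrist",299,245.5,.068)[0],plane("wrist",342,245.5,.068)[0])
t=(k+np.array([.4815,-.331,.068]))/2
for z in(.072,.060): t[2]=z; print(t,rel(RU,t))
E
```

```text
[ 0.48425071 -0.33182064  0.068     ] 0.46829567565613495 0.5002049500677856
[ 0.48287536 -0.33141032  0.072     ] (array([0.02, 0.04, 0.03]), array([-0.008, -0.087,  1.631]))
[ 0.48287536 -0.33141032  0.06      ] (array([0.02, 0.04, 0.03]), array([-0.008, -0.087,  1.931]))
```

```bash
python3 -m crank '[[[0,0,0],[0,-0.05,0.5],-1],[[0,0,0],[0,-0.06,1],-1],[[0,0,0],[0,-0.06,1.4],-1],[[0,0,0],[0,-0.06,1.6],-1],[[0,0,0],[0,-0.06,1.6],-1]]'
python3 -m crank '[[[0,0,0],[0,0,0.05],-1],[[0,0,0],[0,0,0.1],-1],[[0,0,0],[0,0,0.15],-1],[[0,0,0],[0,0,0.15],-1]]'
python3 -m crank '[[[0,0,0],[0,0,0.04],-1],[[0,0,0],[0,0,0.08],-1],[[0,0,0],[0,0,0.08],-1]]'
```

```text
clock: 20.75
eef_pos: [0.4836, -0.3307, 0.072]
tool_rot: [-0.0, 0.699, 0.716, -0.0]
contact_force: [-0.2, -0.3, -0.6]
opening: 0.003
clock: 21.08
eef_pos: [0.4839, -0.3311, 0.0665]
tool_rot: [0.001, 0.699, 0.715, -0.0]
contact_force: [0.8, -0.3, 3.2]
opening: 0.003
clock: 21.33
eef_pos: [0.4839, -0.3311, 0.0628]
tool_rot: [0.001, 0.699, 0.715, -0.0]
contact_force: [3.2, -0.2, 4.8]
opening: 0.006
```

```bash
python3 -m crank '[[[0,0,0],[0,0,0.015],-1],[[0,0,0],[0,0,0.025],-1],[[0,0,0],[0,0,0.025],-1]]'
python3 -m crank '[[[0,0,0],[0,0,0.015],-1],[[0,0,0],[0,0,0.025],-1],[[0,0,0],[0,0,0.025],-1]]'
```

```text
clock: 21.58
eef_pos: [0.4839, -0.3312, 0.0623]
tool_rot: [0.001, 0.699, 0.715, -0.0]
contact_force: [1.8, -0.8, 9.0]
opening: 0.01
clock: 21.83
eef_pos: [0.4839, -0.3312, 0.0621]
tool_rot: [0.001, 0.699, 0.715, -0.0]
contact_force: [-0.7, 0.3, 18.1]
opening: 0.002
```

Bottomed out: z stopped at 62.1 mm while the force rose to 18 N, past the 5 N needed. Now I release it and back away.

```bash
python3 -m crank '[[[0,0,0],[0,0,0],-1],[[0,0,0],[0,0,-0.1],-1],[[0,0,0],[0,0,-0.25],-1],[[0,0,0],[0,0,-0.6],-1],[[0,0,0],[0,0,-1.3],-1],[[0,0,0],[0,0,-2.2],-1],[[0,0,0],[-1,0,-3.2],-1],[[0,0,0],[-1.5,0,-4],-1],[[0,0,0],[-1.5,0,-4],-1],[[0,0,0],[-1.5,0,-4],-1],[[0,0,0],[-1.5,0,-4],-1]]'
python3 - <<'E'
from h import *
s=robot.sense();print(s["contact_force"],s["eef_pos"])
for c in("scene","top"):
  im,d=imaging.read_camera(c);cv2.imwrite(f"pics/{c}12.png",im[:,:,::-1])
  if c=="top":
    P=cloud(c,d)
    m=(np.abs(P[...,0]-.4825)<.006)&(np.abs(P[...,1]+.3315)<.006);print("key z",np.median(P[m],0))
    m=(P[...,2]>.165)&(P[...,2]<.185)&(np.hypot(P[...,0]-.504,P[...,1]+.168)<.05);print("stem top",m.sum(),P[m].mean(0))
E
```

```text
clock: 22.75
eef_pos: [0.4841, -0.3901, 0.2194]
tool_rot: [-0.001, 0.699, 0.715, -0.0]
contact_force: [-1.0, -0.9, -0.5]
opening: 0.005
[-0.95191956 -0.89219432 -0.51087339] [ 0.48411368 -0.39010843  0.21944721]
key z [ 0.48444933 -0.32962288  0.06871994]
stem top 179 [ 0.50177492 -0.16801942  0.17393865]
```

View pics/scene12.png

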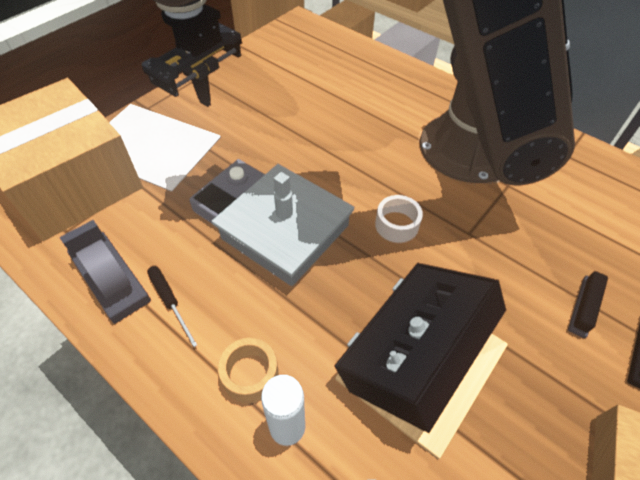

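View pics/top12.png

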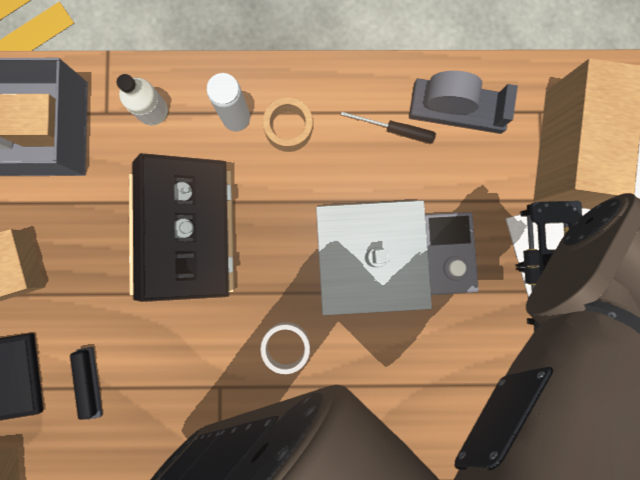

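```bash
python3 -c "
from cell import robot
print(robot.close_job())"
```

```text
the job is handed in; nothing more can be done
None
```

The job was finished and handed in at about 23 s on the clock, with the robot clear of everything. I gripped the stem across its flats, drew the weight out along its axis with ±11.5° twists at about 2 mm per stroke, and set it upright on the pan. I let go once the pan carried nearly all of its weight. Then I pressed the key with the shut fingers and released it.

- **Case:** it shows no visible shift in the before and after pictures, and the round and pin weights are still in it. The readings taken between drawing calls showed at most about 14 N on the wrist, including the weight's own 6 N.
- **Weight:** it stands upright, with the stem top measured at z = 0.174 m and xy = (0.502, -0.168). The pan centre came out at about (0.504, -0.168).
- **Key:** it stopped at 62 mm with 18 N on it, where 5 N is needed for full travel. Afterwards its top read 0.0687 m, so it came back up.

**Disagreement:** the scene and top cameras differed by about 5 mm on the pan and key positions, more than the stated 2 mm calibration. I used values between the cameras' readings, so the weight's centring and the press point are only good to a few millimetres.

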